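# Mixed-up lids: give four stoneware jars back their own lids

### The arm

A 7-joint arm with a two-finger parallel gripper is mounted at the origin on the work surface. World frame = base frame: x ahead of the robot, y to its left, z up, the work surface at z = 0. Lengths are in m, angles in degrees, forces in N, time in s.
With the tool pointing down it reaches from about 0.425 to 0.875 m from the base axis. Payload 8.4 kg.
Tool frame: the origin (TCP) lies on the centre line of the jaws, within the pads' length; the fingertips stand 19 mm ahead of it and the grasp point (between the pads) is the TCP; x points along the fingers, y is the direction in which the jaws open and shut, and the axes are right-handed (so a half turn about x gives the same grasp; the last joint's range is limited). The gripper opens to 85 mm and grips with 20 to 120 N. Pads are 22 mm wide; open, the fingers measure 114 mm over their backs; the gripper's body (76 mm by 85 mm) begins 54 mm behind the grasp point. The pads swing forward as they close: fully open they stand 13 mm farther back than shut.
Start: joints at [-75.355, 19.091, 2.286, 83.961, -0.768, 76.965, -3.352], TCP at [0.226, 0.609, 0.25] pointing down, gripper open.
Joint ranges: [-147.57, 147.57], [-21.85, 119.76], [-74.77, 79.35], [14.55, 137.4], [-85.83, 265.84], [4.83, 119.75], [-152.11, 152.11]. Speed limits (degrees/s): [127.2, 127.2, 159.86, 159.86, 180, 180, 180].

### API

Orientations are given as a 3x3 rotation matrix whose columns are the frame's x, y, z axes.
In Python, from rig import * gives the robot as it stands. Calls block until the motion is done:
- goto(position, orientation): joint-space move of the TCP to a pose.
- servo_line(position, speed=0.15, frame=None): straight line of the TCP; frame=None keeps the orientation; speed is the mean speed in m/s.
- goto_joints(angles): joint-space move.
- open_jaws() and close(): open the fingers fully, or close them until they stop; the grip force is fixed at half the most.
- sleep(seconds).
- ik(position, orientation): joint angles nearest the present ones, or None.
- get_state(): the state.
- grab_frame(name): name is "side" or "top"; returns the picture (420x560x3 uint8, blue, green, red); there is no depth.
- camera_params(name): a dict with "camera_matrix" (3x3 intrinsics, pixels), "world_to_cam" (4x4, takes a point from world to camera coordinates). Camera axes: x right, y up, looking along -z (the intrinsics and any distortion apply to the point x, -y, -z); pixel columns grow to the right and rows downward; lengths in m; the calibration is good to about 2 mm. A picture is of the moment at which its call begins. camera_params takes no time and is no camera call.
A pose or a line that the arm cannot do raises PlanningError and nothing moves.
- hand_in(): hands the job in, once; it reports no verdict.
The state is a dict: "t": time; "joints": joint angles; "qvel": joint speeds; "joint_torque": joint torques, N m; "position": TCP position; "tool_rot": TCP orientation; "ft_force": force on the tool from outside, world axes, zero at the start; "moment": the same for the moment, N m; "width": opening from 0.0 (shut) to 1.0 (fully open).
Only numpy, scipy, OpenCV 4.12 (cv2) and the standard library are available. Lean on these libraries where they do the work, as an engineer would, in place of code of your own. Each camera call takes 0.05 s, during which the arm holds its last target.

### The job

The lids of the four stoneware jars on the bench have been mixed up, so that each jar wears another one's lid. Put every lid on the jar of its own outline (round, square, oval, oblong), seated flat and central and lined up with the jar's sides; the empty plywood bat is there to park a lid on. Leave the jars standing where they are, and set the lids down without dropping them.

Things in the scene. Friction and masses are not known exactly. Their poses are not given: they have to be found in the camera images.
- jar_round: Brown stoneware jar, round seen from above, 112 mm across at the belly and 95 mm tall to its flat rim; loose, about 0.8 kg, standing upright. The mouth, of the same outline, is 59 mm across, and its edge is the flat rim on which a lid rests. Origin: centre of the underside; z up.
- jar_square: Brown stoneware jar, square with soft corners seen from above, 104 x 104 mm at the belly and 95 mm tall to its flat rim; loose, about 0.8 kg, standing upright. The mouth, of the same outline, is 55 x 55 mm, and its edge is the flat rim on which a lid rests. Origin: centre of the underside; z up; x and y along its sides.
- jar_oval: Brown stoneware jar, oval seen from above, 130 mm (x) by 100 mm (y) at the belly and 70 mm tall to its flat rim; loose, about 0.8 kg, standing upright. The mouth, of the same outline, is 69 x 53 mm, and its edge is the flat rim on which a lid rests. Origin: centre of the underside; z up; x along its longer side.
- jar_rect: Brown stoneware jar, oblong, a rectangle with soft corners seen from above, 124 mm (x) by 96 mm (y) at the belly and 70 mm tall to its flat rim; loose, about 0.8 kg, standing upright. The mouth, of the same outline, is 66 x 51 mm, and its edge is the flat rim on which a lid rests. Origin: centre of the underside; z up; x along its longer side.
- lid_round_knob (a point): Cream lid, round, 84 mm across, with a round knob 26 mm across; about 0.15 kg. Plate 8 mm thick; knob 32 mm tall on it; below it a boss 36 mm across, 10 mm deep, loose in any mouth. This point: on its axis, in the knob 22 mm above the plate's top, 30 mm above its underside (on the rim when seated), 40 mm above the boss's foot. z up.
- lid_square_knob (a point): Cream lid, square with soft corners, 78 x 78 mm, with a square knob 24 x 24 mm turned like it; about 0.15 kg. Plate 8 mm thick; knob 32 mm tall on it; below it a boss 36 mm across, 10 mm deep, loose in any mouth. This point: on its axis, in the knob 22 mm above the plate's top, 30 mm above its underside (on the rim when seated), 40 mm above the boss's foot. z up; x, y along its edges.
- lid_oval_knob (a point): Cream lid, oval, 104 mm (x) by 80 mm (y), with an upright tab as knob, 40 mm (x) by 14 mm (y); about 0.15 kg. Plate 8 mm thick; knob 32 mm tall on it; below it a boss 36 mm across, 10 mm deep, loose in any mouth. This point: on its axis, in the knob 22 mm above the plate's top, 30 mm above its underside (on the rim when seated), 40 mm above the boss's foot. z up; x along its longer side.
- lid_rect_knob (a point): Cream lid, oblong, 100 mm (x) by 77 mm (y), with an upright tab as knob, 36 mm (x) by 18 mm (y); about 0.15 kg. Plate 8 mm thick; knob 32 mm tall on it; below it a boss 36 mm across, 10 mm deep, loose in any mouth. This point: on its axis, in the knob 22 mm above the plate's top, 30 mm above its underside (on the rim when seated), 40 mm above the boss's foot. z up; x along its longer side.
- bat: Empty square plywood bat, 130 x 130 mm and 12 mm thick, lying on the bench, fixed: the free spot for one lid. Origin: centre of the underside; its top is 12 mm higher. A lid stands steadily on it on its boss.
There are look-alikes about, which are no part of the job. What is shaped like the part that bears lid_oval_knob but purple is not meant.

How it is judged (in metres and radians):
At the end, for the whole second after the job is handed in: Each lid rests on the jar of its own outline: within 10 mm of the jar's axis, 4 mm of its seated height, level within 0.06 rad, sides within 0.22 rad of the jar's (square: any quarter turn; oval, oblong: either way round; round: any turn); jars upright, lids released and at rest (horizontal distance between lid_round_knob and jar_round below 0.01 m and z of lid_round_knob in the frame of jar_round between 0.121 and 0.129 m and angle between each of lid_round_knob, jar_round, lid_square_knob, jar_square, lid_oval_knob, jar_oval, lid_rect_knob, jar_rect's own z axis and vertical below 0.06 rad and linear speed of each of lid_round, lid_square, lid_oval, lid_rect below 0.02 m/s and angular speed of each of lid_round, lid_square, lid_oval, lid_rect below 0.2 rad/s and contact force between the fingers and lid_round below 0.1 N and horizontal distance between lid_square_knob and jar_square below 0.01 m and z of lid_square_knob in the frame of jar_square between 0.121 and 0.129 m and contact force between the fingers and lid_square below 0.1 N and (angle between the x axis of lid_square_knob and the x axis of jar_square, either way round below 0.22 rad or angle between the x axis of lid_square_knob and the y axis of jar_square, either way round below 0.22 rad) and horizontal distance between lid_oval_knob and jar_oval below 0.01 m and z of lid_oval_knob in the frame of jar_oval between 0.096 and 0.104 m and contact force between the fingers and lid_oval below 0.1 N and angle between the x axis of lid_oval_knob and the x axis of jar_oval, either way round below 0.22 rad and horizontal distance between lid_rect_knob and jar_rect below 0.01 m and z of lid_rect_knob in the frame of jar_rect between 0.096 and 0.104 m and contact force between the fingers and lid_rect below 0.1 N and angle between the x axis of lid_rect_knob and the x axis of jar_rect, either way round below 0.22 rad); the robot touches nothing.
It fails at once if a lid was dropped: it fell freely faster than 0.6 m/s ((linear speed of lid_round above 0.6 m/s and contact force between the fingers and lid_round below 0.05 N) or (linear speed of lid_square above 0.6 m/s and contact force between the fingers and lid_square below 0.05 N) or (linear speed of lid_oval above 0.6 m/s and contact force between the fingers and lid_oval below 0.05 N) or (linear speed of lid_rect above 0.6 m/s and contact force between the fingers and lid_rect below 0.05 N)).
It fails at once if a jar was tipped by more than 0.3 rad or pushed more than 50 mm from its place (angle between any of jar_round, jar_square, jar_oval, jar_rect's own z axis and vertical above 0.3 rad or distance of any of jar_round, jar_square, jar_oval, jar_rect from where it was at the start of the episode above 0.05 m).
It also fails if it takes over 144 s, if anything falls off the work surface, if the arm or the gripper's body presses on something with over 40 N, if the wrist force passes 120 N, or if a joint passes its speed limit or range.

## Working session

There is one attempt and no reset: what is moved stays moved. The work goes in short steps, each a Python script; the robot and the scene stay as the last script left them, time stands still between calls to the robot, and variables do not carry over. Pictures are saved under pics/ and viewed, and the job is handed in when it is done.

```bash
mkdir -p pics; ls; python3 - <<'E'
from rig import *
import cv2
for n in ("side","top"):
    f=grab_frame(n); cv2.imwrite(f"pics/{n}0.png",f)
    c=camera_params(n); print(n,c)
s=get_state(); print(s["t"],s["position"],s["tool_rot"],s["width"])
E
```

```text
pics
side {'camera_matrix': array([[527.10526886,   0.        , 281.68112799],
       [  0.        , 527.10526886, 210.86072352],
       [  0.        ,   0.        ,   1.        ]]), 'world_to_cam': array([[ 0.88699458, -0.46166652,  0.01022931, -0.46228222],
       [ 0.29632327,  0.5860327 ,  0.75416058, -0.18417347],
       [-0.35416541, -0.66590517,  0.65661037, -1.01915966],
       [ 0.        ,  0.        ,  0.        ,  1.        ]])}
top {'camera_matrix': array([[436.24689138,   0.        , 274.46291052],
       [  0.        , 436.24689138, 207.55975132],
       [  0.        ,   0.        ,   1.        ]]), 'world_to_cam': array([[-0.00237314, -0.99981552, -0.01906024, -0.05197844],
       [ 0.99754856, -0.00369993,  0.06987971, -0.48726773],
       [-0.06993734, -0.01884768,  0.99737332, -0.97805244],
       [ 0.        ,  0.        ,  0.        ,  1.        ]])}
0.1 [0.22569496 0.60914807 0.24952887] [[-4.36819182e-04  3.47434571e-01  9.37704126e-01]
 [-1.37646136e-03  9.37703118e-01 -3.47434839e-01]
 [-9.99998957e-01 -1.44247970e-03  6.86235521e-05]] 1.000193883402914
```

View pics/side0.png

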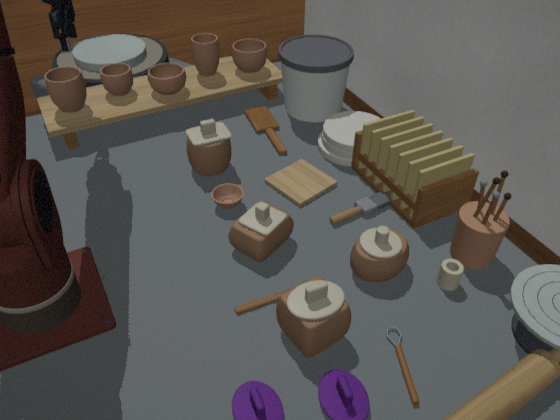

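View pics/top0.png

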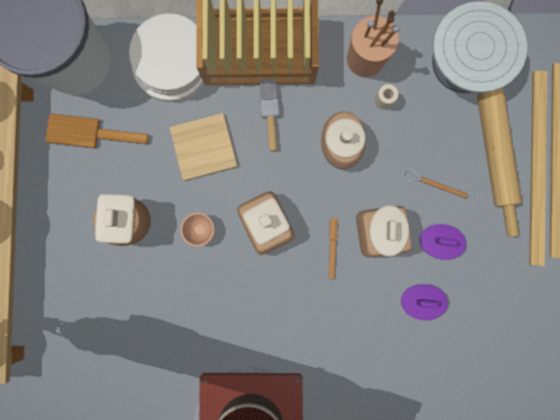

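```bash
python3 - <<'E'
import cv2,numpy as np
t=cv2.imread("pics/top0.png"); s=cv2.imread("pics/side0.png")
def crop(im,cx,cy,r=48): 
    return cv2.resize(im[cy-r:cy+r,cx-r:cx+r],(390,290) if 0 else (290,290),interpolation=cv2.INTER_CUBIC)
a=np.hstack([crop(t,120,220),crop(t,265,222)]);b=np.hstack([crop(t,344,140),crop(t,388,232)])
cv2.imwrite("pics/topz.png",np.vstack([a,b]))
a=np.hstack([crop(s,209,147),crop(s,262,230)]);b=np.hstack([crop(s,380,250),crop(s,314,312)])
cv2.imwrite("pics/sidez.png",np.vstack([a,b]))
E
```

```text
(no output)
```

View pics/topz.png

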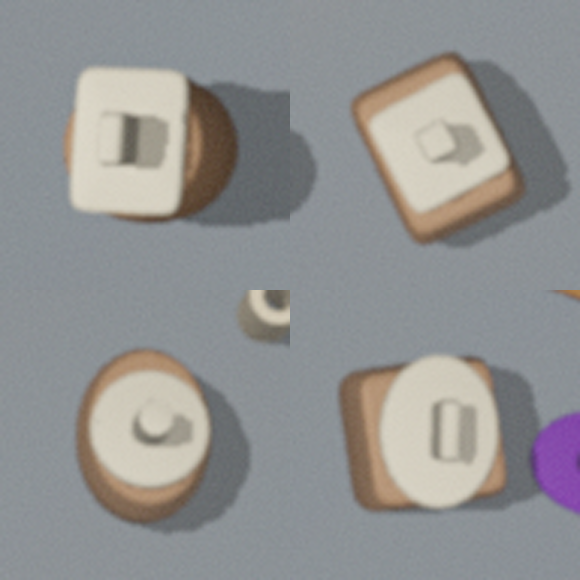

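View pics/sidez.png

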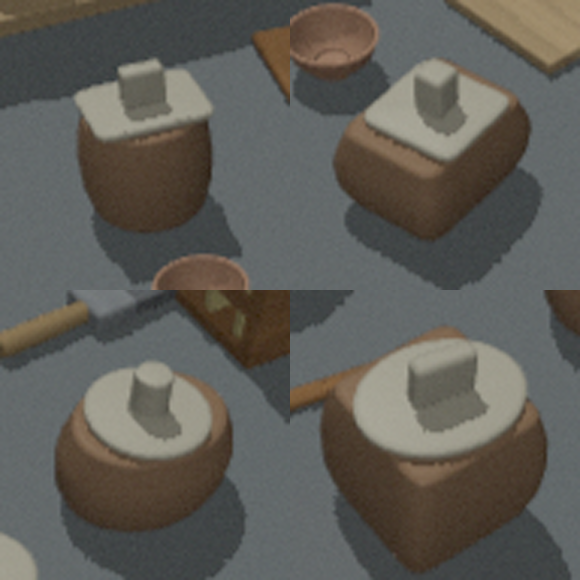

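```bash
cat > h.py <<'E'
import cv2,numpy as np
from rig import *
def ray(n,uv):
    c=camera_params(n);K=c["camera_matrix"];M=c["world_to_cam"]
    uv=np.atleast_2d(np.asarray(uv,float))
    d=np.c_[(uv[:,0]-K[0,2])/K[0,0],-(uv[:,1]-K[1,2])/K[1,1],-np.ones(len(uv))]
    R=M[:3,:3];o=-R.T@M[:3,3]
    return o,d@R
def onplane(n,uv,z):
    o,d=ray(n,uv); k=(z-o[2])/d[:,2]; return (o+d*k[:,None])[:,:2]
def proj(n,P):
    c=camera_params(n);p=np.atleast_2d(P)@c["world_to_cam"][:3,:3].T+c["world_to_cam"][:3,3]
    K=c["camera_matrix"];return np.c_[K[0,0]*p[:,0]/-p[:,2]+K[0,2],K[1,1]*p[:,1]/p[:,2]+K[1,2]]
def cream(im):
    b,g,r=[im[...,i].astype(int) for i in range(3)]
    return (((r-b)>2)&((r-b)<45)&(g>110)).astype(np.uint8)*255
def brown(im):
    h=cv2.cvtColor(cv2.GaussianBlur(im,(3,3),0),cv2.COLOR_BGR2HSV)
    return ((h[...,1]>75)&((h[...,0]<18)|(h[...,0]>172))).astype(np.uint8)*255
def blob(mask,uv,r=60):
    m=np.zeros_like(mask);u,v=map(int,uv);m[max(0,v-r):v+r,max(0,u-r):u+r]=mask[max(0,v-r):v+r,max(0,u-r):u+r]
    m=cv2.morphologyEx(m,cv2.MORPH_OPEN,np.ones((3,3)))
    cs,_=cv2.findContours(m,cv2.RETR_EXTERNAL,cv2.CHAIN_APPROX_NONE)
    cs=[c for c in cs if cv2.contourArea(c)>100]
    return min(cs,key=lambda c:-cv2.pointPolygonTest(c,(float(u),float(v)),True))[:,0,:]
def shape(xy):
    """min area rect in mm: centre, long, short, angle of long side deg mod 180"""
    c,(w,h),a=cv2.minAreaRect((xy*1000).astype(np.float32))
    if w<h: w,h,a=h,w,a+90
    (e,(p,q),b)=cv2.fitEllipse((xy*1000).astype(np.float32))
    return np.round([*c,w,h,a%180],1),np.round([*e,q,p,(b+90)%180],1)
E
python3 - <<'E'
from h import *
t=cv2.imread("pics/top0.png"); m=cream(t); cv2.imwrite("pics/m.png",np.hstack([m,brown(t)])[::1,::1][:400,:])
for n,uv,z in [("rect",(118,220),.103),("square",(265,222),.078),("round",(344,140),.078),("oval",(388,232),.103)]:
    c=blob(m,uv); print(n,cv2.contourArea(c[:,None]),*shape(onplane("top",c,z)))
bm=blob(cv2.inRange(cv2.cvtColor(t,cv2.COLOR_BGR2HSV),(12,60,130),(30,255,255)),(204,146)); print("bat",*shape(onplane("top",bm,.012)))
cv2.imwrite("pics/m.png",cv2.resize(np.hstack([m,brown(t)|0]),(800,300)))
E
```

```text
rect 1748.5 [459.5 280.8 103.1  82.2 178.3] [459.8 280.3 116.7  88.4 178.3]
square 1331.5 [454.5 -36.3  80.8  80.5  28.1] [454.6 -36.5  90.8  90.3  43.9]
round 1225.5 [ 633.8 -207.1   86.1   85.3   89.4] [ 633.4 -207.4   86.7   84.8   89.2]
oval 1594.0 [ 432.9 -291.3  105.3   82.2  179. ] [ 433.3 -291.3  105.5   81.6  177.1]
bat [630.5 111.8 130.5 129.9  14.6] [630.5 112.1 151.3 150.2  57. ]
```

View pics/m.png

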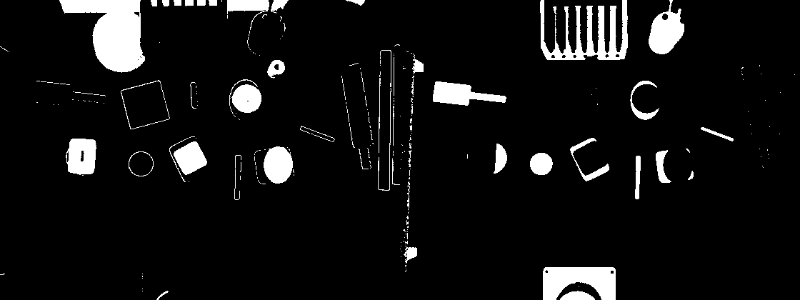

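```bash
python3 - <<'E'
from h import *
L={"rect":(.4595,.282,.07+.025+.008+.032,178.3,100,77),"square":(.4545,-.0363,.11,28.1,78,78),"round":(.634,-.2075,.11,0,84,84),"oval":(.433,-.292,.135,178.5,104,80)}
K={"rect":(36,18),"square":(24,24),"round":(26,26),"oval":(40,14)}
out=[]
for n in("top","side"):
    im=cv2.imread(f"pics/{n}0.png"); im=cv2.resize(im,None,fx=4,fy=4,interpolation=cv2.INTER_CUBIC)
    row=[]
    for k,(x,y,z,a,w,h) in L.items():
        for (W,H),zz in ((K[k],z),((w,h),z-.032)):
            c=cv2.boxPoints(((x*1000,y*1000),(W,H),a))/1000
            p=proj(n,np.c_[c,np.full(4,zz)])*4+1.5
            cv2.polylines(im,[p.round().astype(int)],True,(0,0,255),1)
        u,v=map(int,proj(n,(x,y,z-.02))[0]*4); row.append(cv2.resize(im[v-150:v+150,u-150:u+150],(200,200)))
    out.append(np.hstack(row))
cv2.imwrite("pics/ov.png",np.vstack(out))
for k,(x,y,*_) in L.items(): print(k,np.hypot(x,y))
E
```

```text
rect 0.5391328685954883
square 0.455947299586257
round 0.6670923849063186
oval 0.5222575992745342
```

View pics/ov.png

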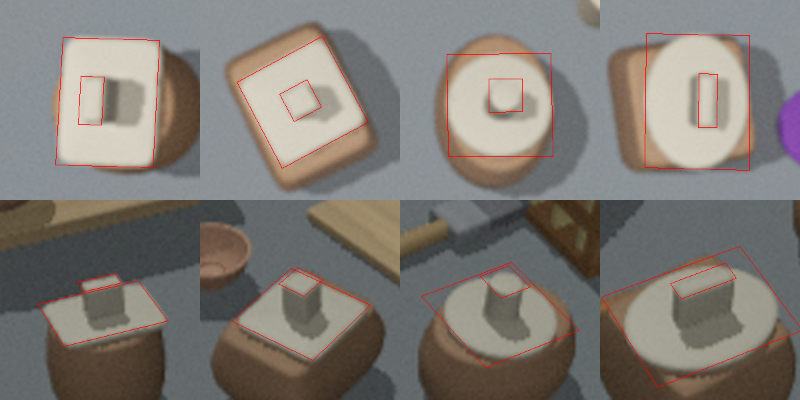

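```bash
cat >> h.py <<'E'
def down(th):
    c,s=np.cos(np.radians(th)),np.sin(np.radians(th))
    return np.array([[0,c,s],[0,s,-c],[-1,0,0]],float)
ZT=.22
def pick_th(p,ths):
    """of the candidate jaw angles, the one with least joint-7 travel"""
    q0=np.array(get_state()["joints"]);best=None
    for th in ths:
        q=ik(list(p),down(th))
        if q is None: continue
        q=np.array(q); d=abs(q-q0).max()
        if abs(q[6])>140: d+=500
        if best is None or d<best[0]: best=(d,th,q)
    print("jaw",best[0],best[1]%360,np.round(best[2],0)); return best[1]
def rep(s=""):
    g=get_state();print(s,"t",round(g["t"],2),"p",np.round(g["position"],4),"w",round(g["width"],3),"F",np.round(g["ft_force"],1))
def grasp(x,y,z,ths):
    th=pick_th((x,y,ZT),ths); goto([x,y,ZT],down(th)); rep("over")
    servo_line([x,y,z+.02],speed=.2); servo_line([x,y,z],speed=.06); close(); rep("closed")
    servo_line([x,y,z+.015],speed=.06); servo_line([x,y,ZT],speed=.2); rep("up")
    return th
def place(x,y,z,ths):
    th=pick_th((x,y,ZT),ths); servo_line([x,y,ZT],speed=.2,frame=down(th)); rep("over")
    servo_line([x,y,z+.02],speed=.15); servo_line([x,y,z+.001],speed=.03); rep("set"); open_jaws(); rep("open")
    servo_line([x,y,z+.03],speed=.08); servo_line([x,y,ZT],speed=.25)
E
python3 - <<'E'
from h import *
th=grasp(.4595,.282,.126,[88.3,-91.7])
for n in("top","side"): cv2.imwrite(f"pics/{n}1.png",grab_frame(n))
E
```

```text
jaw 56.97007952610287 88.3 [-48.   7.  13. 102.  -2.  71.  54.]
over t 1.59 p [0.459  0.2833 0.2201] w 1.003 F [-0.4 -0.3  0.1]
closed t 3.22 p [0.4597 0.2821 0.1263] w 0.193 F [-0.9 -0.2  2.8]
up t 4.16 p [0.4591 0.2818 0.219 ] w 0.197 F [ 0.1 -0.7 -2.5]
```

```bash
python3 - <<'E'
import cv2,numpy as np
cv2.imwrite("pics/p1.png",cv2.resize(np.hstack([cv2.imread("pics/top1.png"),cv2.imread("pics/side1.png")]),(800,300)))
E
```

```text
(no output)
```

View pics/p1.png

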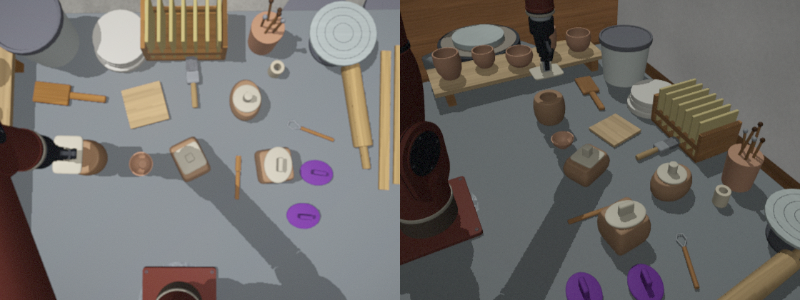

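```bash
python3 - <<'E'
from h import *
place(.6305,.1118,.053,[88.3,-91.7])
rep()
th=grasp(.634,-.2075,.101,[0,180,45,-45,90,-90,135,-135])
for n in("top","side"): cv2.imwrite(f"pics/{n}2.png",grab_frame(n))
cv2.imwrite("pics/p2.png",cv2.resize(np.hstack([cv2.imread("pics/top2.png"),cv2.imread("pics/side2.png")]),(800,300)))
E
```

```text
jaw 26.959291274500046 88.3 [-33.  20.  24.  89.  -8.  73.  81.]
over t 5.62 p [0.6299 0.1131 0.2199] w 0.195 F [-0.4  0.2 -1.9]
set t 7.53 p [0.6305 0.1118 0.054 ] w 0.196 F [-0.2 -0.2 -1.8]
open t 8.2 p [0.6305 0.1118 0.054 ] w 1.003 F [-0.  -0.2  0.1]
 t 9.42 p [0.6301 0.1118 0.2193] w 1.0 F [-0.3 -0.4 -0.3]
jaw 18.9634849995766 45 [-12.  25.  36.  85. -15.  75.  70.]
over t 10.63 p [ 0.6348 -0.2049  0.2197] w 0.999 F [0.1 1.2 1.2]
closed t 12.34 p [ 0.6343 -0.2075  0.1014] w 0.284 F [-0.2  0.5  3.1]
up t 13.41 p [ 0.6335 -0.2072  0.2187] w 0.284 F [ 0.2  0.1 -1.9]
```

View pics/p2.png

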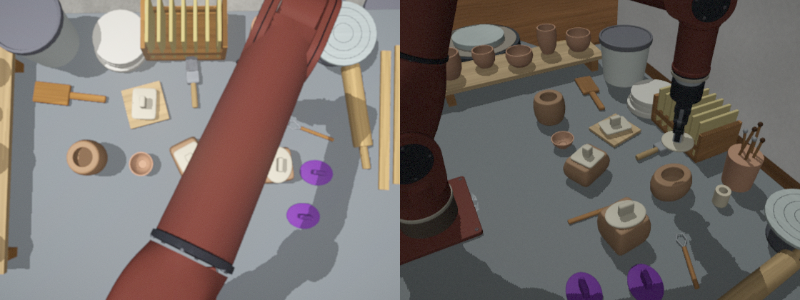

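```bash
python3 - <<'E'
from h import *
t=cv2.imread("pics/top2.png");s=cv2.imread("pics/side2.png")
a=cv2.resize(t[175:265,75:165],(400,400),interpolation=3);b=cv2.resize(s[115:205,160:250],(400,400),interpolation=3)
cv2.imwrite("pics/z2.png",np.hstack([a,b]))
E
```

```text
(no output)
```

View pics/z2.png

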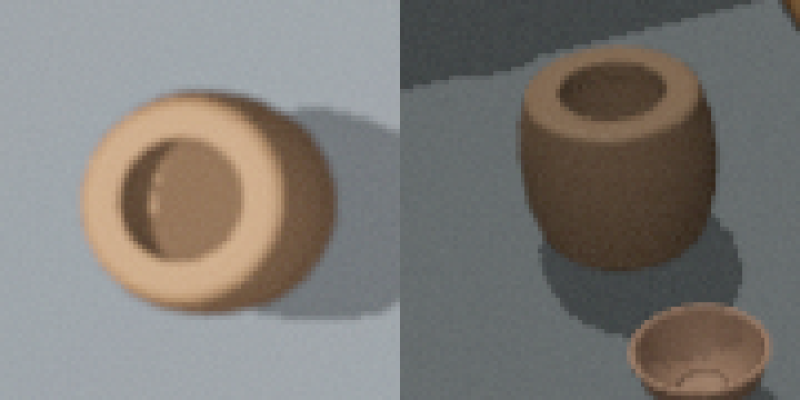

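```bash
cat >> h.py <<'E'
def mouth(im,n,uv,z,thr=None,r=40,inv=True):
    """mouth = the contour darker than the lit rim that holds uv"""
    u,v=map(int,uv);g=cv2.GaussianBlur(im,(3,3),0)[...,2]
    G=cv2.resize(g[v-r:v+r,u-r:u+r],None,fx=4,fy=4,interpolation=cv2.INTER_CUBIC)
    if thr is None: thr=(float(np.median(g[v-4:v+5,u-4:u+5]))+float(np.percentile(g[v-r//2:v+r//2,u-r//2:u+r//2],95)))/2
    m=(G<thr).astype(np.uint8)
    cs,_=cv2.findContours(m,cv2.RETR_LIST,cv2.CHAIN_APPROX_NONE)
    c=[c for c in cs if cv2.pointPolygonTest(c,(4.*r,4.*r),False)>=0]
    c=min(c,key=cv2.contourArea)[:,0,:]
    uvp=(c+.5)/4-.5+[u-r,v-r]
    return onplane(n,uvp,z)
E
python3 - <<'E'
from h import *
t=cv2.imread("pics/top2.png");s=cv2.imread("pics/side2.png")
for thr in(None,150,165,180):
    try: print(thr,*shape(mouth(t,"top",(116,220),.095,thr)))
    except Exception as e: print(e)
for thr in(None,80,95,110):
    try: print(thr,*shape(mouth(s,"side",(207,135),.095,thr)))
    except Exception as e: print(e)
E
```

```text
None [458.  282.   59.5  59.3  91.2] [457.8 282.1  59.8  59.5 109.5]
min() iterable argument is empty
165 [458.  282.5  57.4  57.1  91.2] [457.8 282.5  57.6  57.3 103.6]
180 [457.9 282.   59.7  59.1  89.9] [457.8 282.1  59.9  59.6 112.8]
None [458.4 281.   60.1  58.3 165.3] [458.4 281.3  60.1  57.6 152. ]
min() iterable argument is empty
95 [458.2 281.   58.4  53.9 147.9] [458.2 281.5  58.3  53.2 156.9]
110 [458.6 281.5  61.3  59.9 153.4] [458.4 281.4  61.   59.9 145. ]
```

```bash
python3 - <<'E'
from h import *
place(.4581,.2819,.126,[0,180,45,-45,90,-90,135,-135])
for n in("top","side"): cv2.imwrite(f"pics/{n}3.png",grab_frame(n))
cv2.imwrite("pics/p3.png",cv2.resize(np.hstack([cv2.imread("pics/top3.png"),cv2.imread("pics/side3.png")]),(800,300)))
E
```

```text
jaw 43.71554176839709 135 [-56.   7.  21. 103.  -3.  71. 101.]
over t 16.26 p [0.4584 0.2813 0.22  ] w 0.285 F [ 0.6  0.6 -1.3]
set t 17.68 p [0.4582 0.2819 0.127 ] w 0.284 F [-0.1 -0.7 -2.1]
open t 18.3 p [0.4581 0.2819 0.127 ] w 0.999 F [0.3 0.1 0. ]
```

View pics/p3.png

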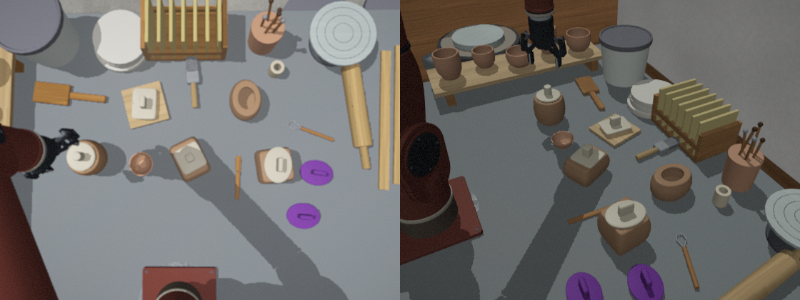

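```bash
python3 - <<'E'
from h import *
t=cv2.imread("pics/top3.png");s=cv2.imread("pics/side3.png");m=cream(t)
for thr in(None,165,180): print(thr,*shape(mouth(t,"top",(344,140),.07,thr)))
for thr in(None,85,95): 
  try: print(thr,*shape(mouth(s,"side",(380,250),.07,thr)))
  except Exception as e: print(e)
for n,uv,z in [("round",(116,220),.103),("oval",(388,232),.103),("sq",(265,222),.078)]:
    print(n,*shape(onplane("top",blob(m,uv),z)))
# oval jar outline in top at belly
b=brown(t)
c=blob(b,(344,122)); print("jar oval outline",*shape(onplane("top",c,.035)))
a=cv2.resize(t[95:185,300:390],(400,400),interpolation=3);b=cv2.resize(t[105:195,160:250],(400,400),interpolation=3)
cv2.imwrite("pics/z3.png",np.hstack([a,b]))
E
```

```text
None [ 640.4 -202.8   66.2   45.7  153.4] [ 641.2 -204.    69.3   45.1  164.9]
165 [ 640.3 -203.2   67.1   48.6  151.5] [ 640.9 -204.4   69.9   47.6  165.2]
180 [ 637.6 -207.8   75.    63.7  161.2] [ 639.2 -206.4   74.8   58.9  176. ]
None [ 637.3 -208.9   69.9   53.5    5.1] [ 637.3 -209.1   69.7   53.5  179.4]
min() iterable argument is empty
95 [ 637.4 -208.8   67.6   50.7    2.7] [ 637.4 -209.    67.1   50.4  176.1]
round [458.4 282.9  84.3  84.1  91.2] [457.8 283.3  86.9  82.6  98.6]
oval [ 432.9 -292.2  105.1   84.2  179.9] [ 433.2 -291.5  105.5   82.3  176.5]
sq [454.  -36.1  82.2  81.2  26.7] [453.7 -35.9  91.9  89.9 165.3]
jar oval outline [ 638.3 -208.7  123.6   94.5  179. ] [ 638.9 -209.3  124.3   94.   177.1]
```

View pics/z3.png

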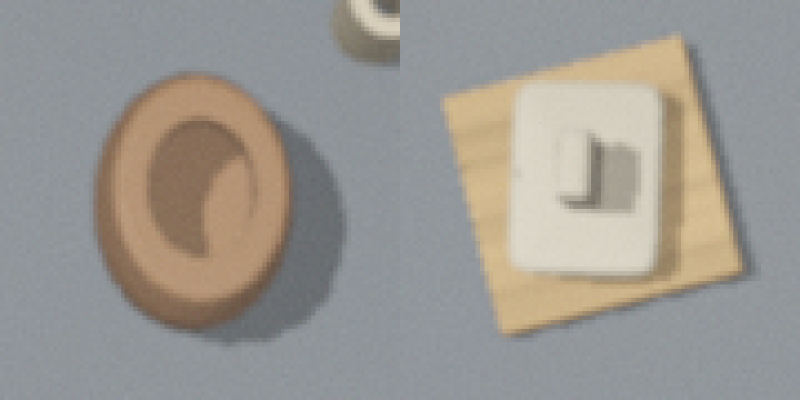

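```bash
python3 - <<'E'
from h import *
print("mouth top",onplane("top",[(345.4,136.9)],.07))
grasp(.433,-.292,.126,[88,-92])
for n in("top","side"): cv2.imwrite(f"pics/{n}4.png",grab_frame(n))
cv2.imwrite("pics/p4.png",cv2.resize(np.hstack([cv2.imread("pics/top4.png"),cv2.imread("pics/side4.png")]),(800,300)))
E
```

```text
mouth top [[ 0.63684794 -0.20915022]]
jaw 46.22292291538227 88 [-22.   6.  55. 106.  -6.  70. 123.]
over t 21.39 p [ 0.4338 -0.2909  0.2199] w 1.0 F [0.4 0.5 0.2]
closed t 23.05 p [ 0.4332 -0.2921  0.1263] w 0.152 F [-1.4 -0.   3.7]
up t 23.99 p [ 0.4329 -0.2915  0.2191] w 0.152 F [-0.4  0.1 -1.8]
```

View pics/p4.png

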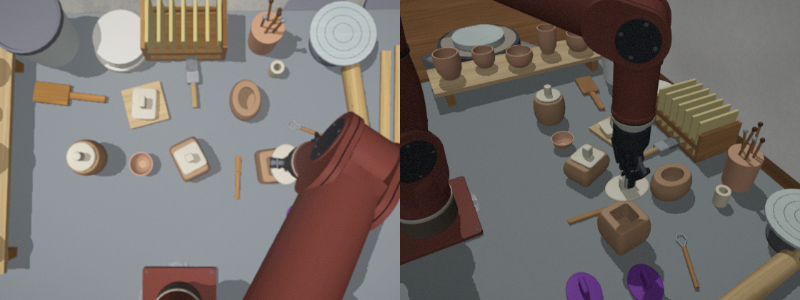

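```bash
python3 - <<'E'
from h import *
place(.6373,-.209,.101,[88,-92])
th=grasp(.4542,-.0363,.101,[28,118,-62,-152])
for n in("top","side"): cv2.imwrite(f"pics/{n}5.png",grab_frame(n))
cv2.imwrite("pics/p5.png",cv2.resize(np.hstack([cv2.imread("pics/top5.png"),cv2.imread("pics/side5.png")]),(800,300)))
t=cv2.imread("pics/top5.png");s=cv2.imread("pics/side5.png");s4=cv2.imread("pics/side4.png")
a=cv2.resize(t[187:277,340:430],(400,400),interpolation=3);b=cv2.resize(s[270:360,270:360],(400,400),interpolation=3)
cv2.imwrite("pics/z5.png",np.hstack([a,b]))
E
```

```text
jaw 23.274940970814644 88 [-22.  30.  52.  85. -24.  77. 120.]
over t 25.34 p [ 0.6364 -0.2099  0.22  ] w 0.154 F [ 0.1 -0.1 -1. ]
set t 26.93 p [ 0.6373 -0.2091  0.102 ] w 0.153 F [ 0.4 -0.2 -1. ]
open t 27.62 p [ 0.6373 -0.209   0.102 ] w 1.003 F [ 0.  -0.4 -0.6]
jaw 35.07118471758839 118 [-49.  -7.  46. 114.   5.  71. 113.]
over t 29.64 p [ 0.4548 -0.0367  0.2202] w 0.999 F [ 0.7 -0.   0.7]
closed t 31.36 p [ 0.4546 -0.0363  0.1013] w 0.271 F [ 0.5 -1.1  3. ]
up t 32.42 p [ 0.4537 -0.0362  0.2189] w 0.269 F [-0.3  0.2 -1.8]
```

View pics/p5.png

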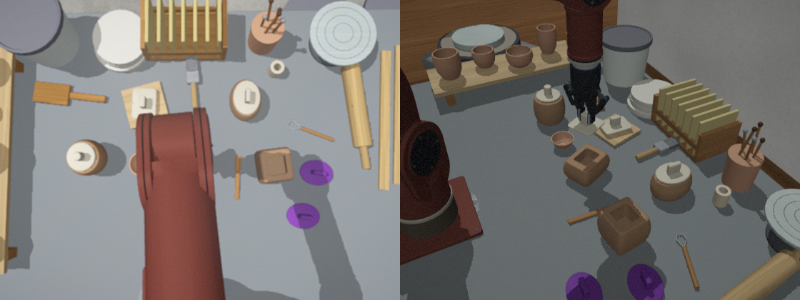

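View pics/z5.png

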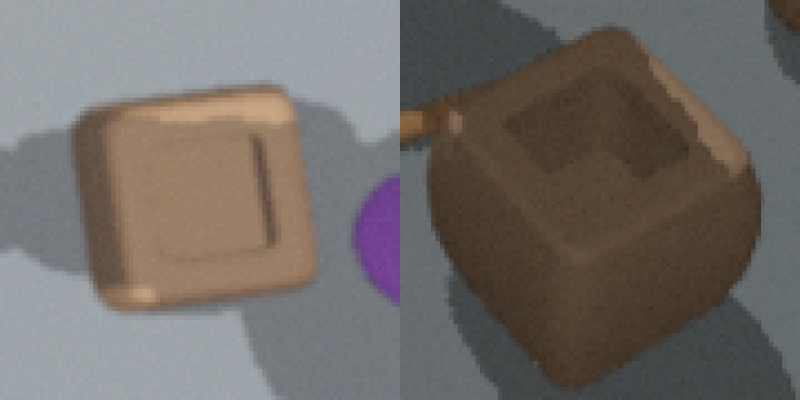

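```bash
python3 - <<'E'
from h import *
t=cv2.imread("pics/top5.png");s=cv2.imread("pics/side4.png")
c=np.array([(145,140),(262,135),(275,247),(160,258)])/4.444-.4+[340,187]
w=onplane("top",c,.095); print(w.mean(0)*1000,shape(w)[0],proj("side",[*w.mean(0),.095]))
for thr in(None,85,95,105,115):
  for uv in((311,300),(311,296),(315,304)):
    try: print(thr,uv,*shape(mouth(s,"side",uv,.095,thr)))
    except Exception as e: print(thr,e)
o=brown(t);c=blob(o,(387,232)); print("outline",*shape(onplane("top",c,.05)))
b=cv2.resize(s[265:355,265:355],(500,500),interpolation=3);cv2.imwrite("pics/z5b.png",b)
E
```

```text
Traceback (most recent call last):
  File "h.py", line 30, in shape
    (e,(p,q),b)=cv2.fitEllipse((xy*1000).astype(np.float32))
                ~~~~~~~~~~~~~~^^^^^^^^^^^^^^^^^^^^^^^^^^^^^^
cv2.error: OpenCV(4.12.0) /io/opencv/modules/imgproc/src/shapedescr.cpp:361: error: (-201:Incorrect size of input array) There should be at least 5 points to fit the ellipse in function 'fitEllipseNoDirect'
```

```bash
python3 - <<'E'
from h import *
t=cv2.imread("pics/top5.png");s=cv2.imread("pics/side4.png")
c=np.array([(145,140),(262,135),(275,247),(160,258)])/4.444-.4+[340,187]
w=onplane("top",c,.095); print(w.mean(0)*1000,shape(np.r_[w,w])[0],proj("side",[*w.mean(0),.095]))
for thr in(None,85,95,105,115):
  for uv in((311,300),(311,296),(315,304)):
    try: print(thr,uv,*shape(mouth(s,"side",uv,.095,thr)))
    except Exception as e: print(thr,str(e)[:30])
o=brown(t);c=blob(o,(387,232)); print("outline",*shape(onplane("top",c,.05)))
b=cv2.resize(s[265:355,265:355],(500,500),interpolation=3);cv2.imwrite("pics/z5b.png",b)
E
```

```text
[ 432.9658871  -289.05155676] [ 433.7 -288.8   55.6   54.7    5.3] [[313.9478302  299.10428419]]
None (311, 300) [ 434.7 -283.6  178.2  148.9   62.9] [ 428.5 -307.4  194.1  125.6   29.6]
None (311, 296) [ 436.2 -273.6  195.6  137.9   56.9] [ 433.9 -300.8  198.7  123.8   30.7]
None (315, 304) [ 436.6 -294.6  175.6  148.4   62.9] [ 430.4 -315.2  193.7  128.7   29.4]
85 (311, 300) [ 432.4 -292.    54.2   52.    97. ] [ 435.  -287.5   63.6   47.7  140.2]
85 (311, 296) [ 432.4 -292.    54.2   52.    97. ] [ 435.  -287.5   63.6   47.7  140.2]
85 min() iterable argument is emp
95 (311, 300) [ 425.8 -298.9   68.7   68.4   97. ] [ 430.4 -300.2   80.4   66.5   72.4]
95 (311, 296) [ 425.8 -298.9   68.7   68.4   97. ] [ 430.4 -300.2   80.4   66.5   72.4]
95 (315, 304) [ 425.8 -298.9   68.7   68.4   97. ] [ 430.4 -300.2   80.4   66.5   72.4]
105 (311, 300) [ 415.2 -308.6  137.   115.9  152.9] [ 412.8 -319.   131.2  115.2  143.2]
105 (311, 296) [ 417.  -305.1  137.   108.1  152.9] [ 414.6 -314.6  130.2  107.   148.1]
105 (315, 304) [ 417.3 -313.9  131.6  123.6  152.9] [ 412.3 -324.4  130.6  123.5  135.4]
115 (311, 300) [ 434.7 -283.6  178.2  148.9   62.9] [ 428.6 -307.5  194.   125.6   29.1]
115 (311, 296) [ 436.2 -273.6  195.6  137.9   56.9] [ 433.9 -300.8  198.7  123.8   30.7]
115 (315, 304) [ 436.6 -294.6  175.6  148.4   62.9] [ 430.5 -315.   193.8  128.9   29.5]
outline [ 432.1 -292.9  104.2   97.9   97.6] [ 431.3 -294.   116.1  108.7  112.3]
```

View pics/z5b.png

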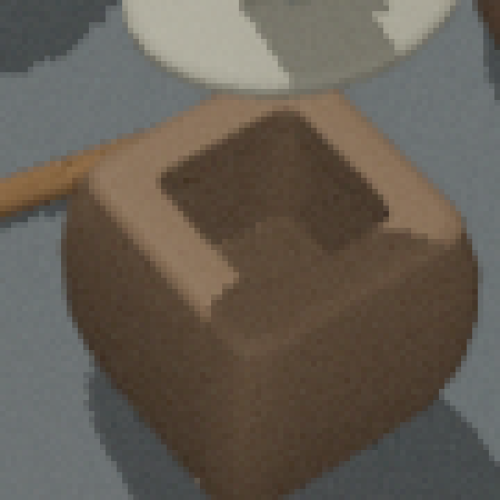

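```bash
python3 - <<'E'
from h import *
print(onplane("side",[(313.6,300.1)],.095))
place(.4326,-.2902,.126,[97,7,-83,-173])
for n in("top","side"): cv2.imwrite(f"pics/{n}6.png",grab_frame(n))
t=cv2.imread("pics/top6.png");s=cv2.imread("pics/side6.png")
cv2.imwrite("pics/p6.png",cv2.resize(np.hstack([t,s]),(800,300)))
a=cv2.resize(t[177:267,220:310],(400,400),interpolation=3);b=cv2.resize(s[185:275,217:307],(400,400),interpolation=3)
cv2.imwrite("pics/z6.png",np.hstack([a,b]))
print("parked",*shape(onplane("top",blob(cream(t),(204,144)),.03)))
for thr in(None,150,165,180):
    try: print(thr,*shape(mouth(t,"top",(265,222),.07,thr)))
    except Exception as e: print(str(e)[:30])
for thr in(None,85,95,105):
    try: print(thr,*shape(mouth(s,"side",(262,226),.07,thr)))
    except Exception as e: print(str(e)[:30])
E
```

```text
[[ 0.43131556 -0.29069082]]
jaw 27.669705886998855 97 [-37.  11.  74. 107. -11.  71. 137.]
over t 33.95 p [ 0.4326 -0.2896  0.2199] w 0.272 F [-0.2  0.6 -2.1]
set t 35.38 p [ 0.4326 -0.2903  0.127 ] w 0.273 F [-0.4  0.6 -1.8]
open t 36.0 p [ 0.4326 -0.2902  0.127 ] w 0.999 F [-0.2  0.4  0.7]
parked [630.2 112.2 102.1  79.3 177.9] [630.2 112.1 115.7  87.8 179.8]
None [452.6 -33.2  67.   51.9  26.4] [454.8 -27.3  77.5  48.5   8.7]
150 [452.5 -32.9  62.7  45.8  24.6] [455.1 -27.   71.2  42.8   8.7]
165 [452.5 -33.1  66.7  50.4  24.9] [454.8 -27.3  76.   47.4   8.7]
180 [452.5 -33.3  70.1  54.2  25.3] [454.7 -27.5  80.   51.3   8.8]
None [452.7 -34.2  67.7  52.6  25.9] [452.7 -34.1  76.4  58.9  26.5]
min() iterable argument is emp
95 [452.4 -34.3  63.1  48.4  25.8] [452.7 -33.5  70.7  53.4  20.8]
105 [452.7 -34.3  65.1  50.5  26.1] [452.7 -34.   73.3  56.5  24.1]
```

View pics/p6.png

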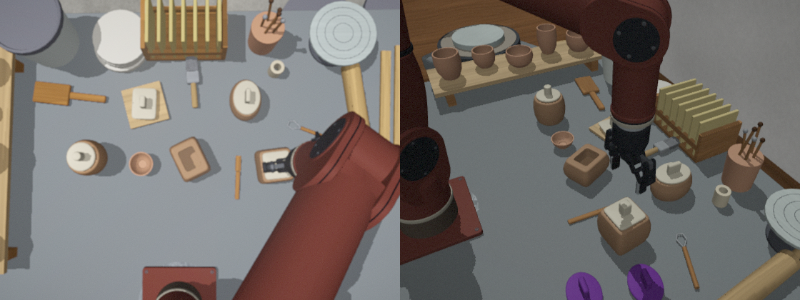

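View pics/z6.png

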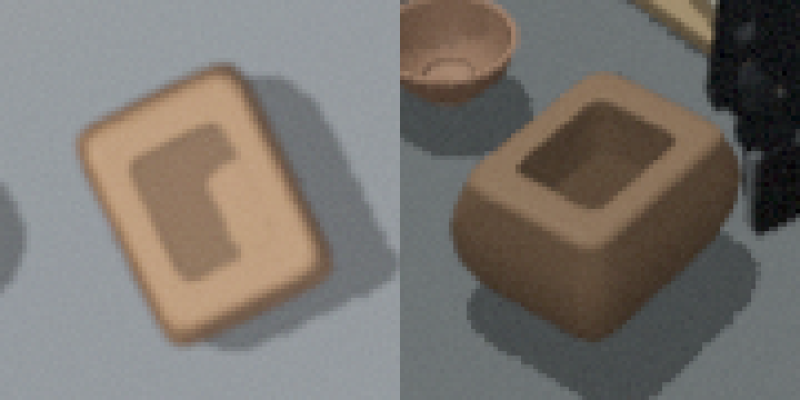

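```bash
python3 - <<'E'
from h import *
grasp(.6303,.1120,.053,[88,-92])
place(.4526,-.0339,.101,[116,-64])
goto([.48,.45,.3],down(130)); sleep(.3); rep("away")
for n in("top","side"): cv2.imwrite(f"pics/{n}7.png",grab_frame(n))
t=cv2.imread("pics/top7.png");s=cv2.imread("pics/side7.png");m=cream(t)
cv2.imwrite("pics/p7.png",cv2.resize(np.hstack([t,s]),(800,300)))
for n,uv,z in [("round",(116,220),.103),("oval",(344,139),.078),("square",(388,232),.103),("rect",(265,222),.078)]:
    print(n,*shape(onplane("top",blob(m,uv),z)))
def crop(im,cx,cy,r=45): return cv2.resize(im[cy-r:cy+r,cx-r:cx+r],(200,200),interpolation=3)
cv2.imwrite("pics/z7.png",np.vstack([np.hstack([crop(t,*c) for c in((118,220),(265,222),(344,140),(388,232))]),np.hstack([crop(s,*c) for c in((209,147),(262,230),(380,250),(314,312))])]))
E
```

```text
jaw 32.41828077517502 88 [-63.  37.  74.  90. -36.  80. 102.]
over t 38.66 p [0.6302 0.1097 0.2205] w 0.999 F [-0.2 -1.   0.1]
closed t 40.65 p [0.6305 0.1119 0.0532] w 0.202 F [ 0.8 -0.8  2.8]
up t 41.96 p [0.6297 0.1122 0.2187] w 0.202 F [-0.5  0.5 -2.5]
jaw 42.36098124419868 116 [-37.  -5.  35. 114.   3.  71. 112.]
over t 44.73 p [ 0.4527 -0.0338  0.22  ] w 0.199 F [ 0.3  1.1 -1.9]Traceback (most recent call last):
  File "<stdin>", line 3, in <module>
  File "h.py", line 55, in place
    servo_line([x,y,z+.02],speed=.15); servo_line([x,y,z+.001],speed=.03); rep("set"); open_jaws(); rep("open")
    ~~~~~~~~~~^^^^^^^^^^^^^^^^^^^^^^^
rig.PlanningError: the arm cannot follow that straight line within its joint ranges
```

```bash
python3 - <<'E'
from h import *
print(np.round(get_state()["joints"],1))
for th in(116,-64):
  for z in(.22,.18,.15,.121,.102):
    q=ik([.4526,-.0339,z],down(th)); print(th,z,None if q is None else np.round(q,1))
E
```

```text
[-74.6 -16.9  64.7 114.6  15.9  73.4 100.5]
116 0.22 [-74.6 -16.9  64.7 114.6  15.9  73.4 100.5]
116 0.18 [-77.9 -14.2  70.6 117.7  14.5  67.8 102.6]
116 0.15 [-81.9 -10.6  77.2 119.8  11.6  63.1 105.9]
116 0.121 [-56.8   2.2  57.6 121.2  -2.2  57.6 118. ]
116 0.102 [-56.3   5.1  58.2 122.3  -5.3  55.1 120.9]
-64 0.22 [-47.5  -6.7  43.9 114.1   4.9  70.9 -69.4]
-64 0.18 [-50.8  -4.3  48.5 117.2   3.5  65.6 -67.8]
-64 0.15 [-53.9  -1.6  53.  119.4   1.4  61.6 -65.6]
-64 0.121 [-57.5   2.2  58.4 121.3  -2.2  57.6 -62. ]
-64 0.102 [-59.9   5.7  62.3 122.4  -6.1  55.1 -58.2]
```

```bash
python3 - <<'E'
from h import *
goto_joints([-37,-5,35,114,3,71,112]); rep("reconf")
p=(.4526,-.0339)
goto([*p,.22],down(116)); print(np.round(get_state()["joints"],1)); rep()
servo_line([*p,.121],speed=.12); servo_line([*p,.102],speed=.03); rep("set"); print(np.round(get_state()["joints"],1))
open_jaws(); rep("open")
servo_line([*p,.131],speed=.08); servo_line([*p,ZT],speed=.25)
E
```

```text
reconf t 45.62 p [ 0.4477 -0.0397  0.2162] w 0.2 F [-0.4  0.5 -1. ]
[-37.5  -5.3  34.6 113.7   3.2  70.6 112. ]
 t 45.88 p [ 0.4531 -0.0329  0.2207] w 0.198 F [ 0.3  0.4 -1.3]
set t 47.63 p [ 0.4526 -0.0339  0.102 ] w 0.198 F [-0.5 -0.2 -2.7]
[-36.2   4.   36.5 121.7  -2.9  55.1 117.9]
open t 48.3 p [ 0.4526 -0.0339  0.102 ] w 0.997 F [-0.2 -0.4 -0.2]
```

```bash
python3 - <<'E'
from h import *
goto_joints([-75.355,19.091,2.286,83.961,-.768,76.965,-3.352]); sleep(.3); rep("away")
for n in("top","side"): cv2.imwrite(f"pics/{n}7.png",grab_frame(n))
t=cv2.imread("pics/top7.png");s=cv2.imread("pics/side7.png");m=cream(t)
cv2.imwrite("pics/p7.png",cv2.resize(np.hstack([t,s]),(800,300)))
for n,uv,z in [("round",(116,220),.103),("oval",(344,139),.078),("square",(388,232),.103),("rect",(265,222),.078)]:
    print(n,*shape(onplane("top",blob(m,uv),z)))
def crop(im,cx,cy,r=45): return cv2.resize(im[cy-r:cy+r,cx-r:cx+r],(200,200),interpolation=3)
cv2.imwrite("pics/z7.png",np.vstack([np.hstack([crop(t,*c) for c in((118,220),(265,222),(344,140),(388,232))]),np.hstack([crop(s,*c) for c in((209,147),(262,230),(380,250),(314,312))])]))
E
```

```text
away t 52.05 p [0.2262 0.6093 0.2504] w 0.999 F [ 0.   0.8 -0. ]
round [458.5 282.9  84.8  83.8  89.9] [458.6 283.5  86.5  85.1  74.4]
oval [ 638.2 -207.2  107.2   81.8  179.4] [ 637.4 -207.5  107.2   81.9  178.2]
square [ 432.6 -290.5   85.1   80.1   96.6] [ 432.6 -288.4   91.2   89.   105.6]
rect [454.1 -29.6 107.1  84.9  26.3] [454.1 -30.7 117.6  93.2  28.4]
```

View pics/p7.png

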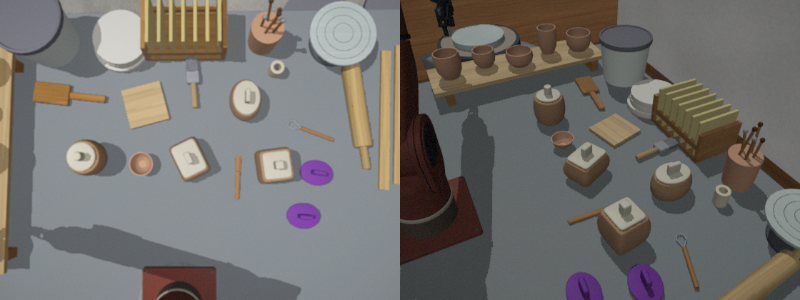

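View pics/z7.png

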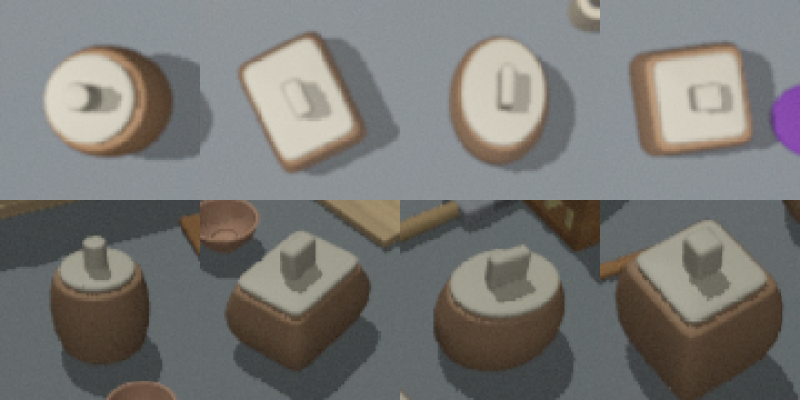

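```bash
python3 - <<'E'
from h import *
t=cv2.imread("pics/top7.png");s=cv2.imread("pics/side7.png")
def cr2(im,vmin,d):
    b,g,r=[im[...,i].astype(int) for i in range(3)]
    return (((r-b)>2)&((r-b)<d)&(g>vmin)).astype(np.uint8)*255
for n,uv,z in [("round",(116,220),.103),("oval",(344,139),.078),("square",(388,232),.103),("rect",(265,222),.078)]:
  for d in (34,40): print(n,d,shape(onplane("top",blob(cr2(t,150,d),uv),z))[0])
# overlays of expected pose
J={"round":(.4581,.2819,.095,0,84,84,26,26),"rect":(.4526,-.0339,.07,26,100,77,36,18),"oval":(.6373,-.209,.07,178,104,80,40,14),"square":(.4326,-.2902,.095,7,78,78,24,24)}
out=[]
for n,im in(("top",t),("side",s)):
    im=cv2.resize(im,None,fx=4,fy=4,interpolation=3);row=[]
    for k,(x,y,z,a,w,h,W,H) in J.items():
        for A,zz in(((w,h),z+.008),((W,H),z+.04)):
            c=cv2.boxPoints(((x*1000,y*1000),A,a))/1000
            cv2.polylines(im,[(proj(n,np.c_[c,np.full(4,zz)])*4+1.5).round().astype(int)],True,(0,0,255),1)
        u,v=map(int,proj(n,(x,y,z+.02))[0]*4);row.append(cv2.resize(im[v-150:v+150,u-150:u+150],(200,200)))
    out.append(np.hstack(row))
cv2.imwrite("pics/ov7.png",np.vstack(out))
E
```

```text
round 34 [458.4 284.   82.7  79.6  89.9]
round 40 [459.4 284.   82.2  82.   91.2]
oval 34 [ 636.1 -207.1  102.8   77.5  179.4]
oval 40 [ 636.1 -207.1  102.8   77.5  179.4]
square 34 [ 432.3 -288.4   78.7   78.    97.1]
square 40 [ 432.3 -288.1   79.3   79.3   97.1]
rect 34 [453.5 -31.6 100.4  78.1  26.3]
rect 40 [453.5 -31.5 100.4  78.3  26.4]
```

View pics/ov7.png

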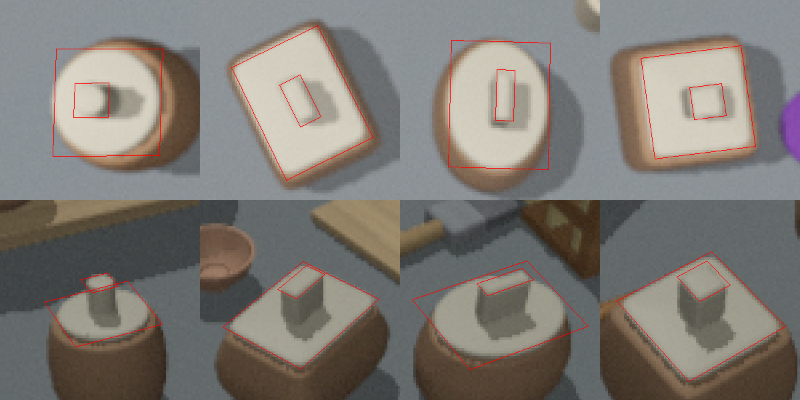

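```bash
python3 -c "
from rig import *
print(get_state()['t']); print(hand_in())"
```

```text
52.15
the job is handed in; nothing more can be done
None
```

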